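# Swing the drilled plate against its stop and pin it

### The job

Push the drilled plate near its free corner so that it pivots on its shoulder bolt until its edge is fully home against the stop screw, and keep it pressed there for a moment with a firm but gentle push (about 14 N, never above 25 N); the screw is set a little differently each time, so find it by feel. Then take the lock pin out of its parking block and put it down through the plate's free hole into the slot of the jig until its shoulder sits flat on the plate, so that the plate cannot swing back out. Do not push about the loose things lying about.

Things in the scene. Friction and masses are not known exactly. Their poses are not given: they have to be found in the camera images.
- jig: Fixed dark steel slab 120 x 200 mm, 20 mm thick: x -55..65, y -165..35 mm in its frame. Origin on the shoulder bolt's axis at table level, z up. The bolt (shank 16 mm, head 28 mm wide, its top at 45 mm) holds the plate down with 2 mm of play in height. When home, the plate runs along the jig's -y, within 0.04 rad, as the stop screw sets it.
- stop_block: Steel block 20 x 40 x 22 mm on the jig; its frame is that of jig. Through it runs the stop screw, 12 mm thick along x at y -130, z 29 mm, blunt tip towards -x. The tip stands at x = 20 to 30 mm (25: plate parallel to jig), differing between runs and not told by any reading: feel for it. The screw itself does not yield; contacts give under 1 mm at 20 N.
- plate: Loose aluminium plate 50 x 180 x 15 mm on the slab, 0.3 to 0.5 kg; sliding it by the free end takes about 1 to 3 N. Origin: pivot hole (17 mm bore), underside, 20 mm above table; spans x -25..25, y -155..25 mm, z up. Starts 0.35 to 0.65 rad out, free end (-y) to the jig's -x. Home: +x edge on the stop screw's tip, reached by turning anticlockwise from above.
- push_corner (a point): Point on the plate's near (-x) long edge, 15 mm from the free end, at half thickness: plate frame (-25, -140, 7.5) mm. Push here towards the plate's +x. Site axes are the plate's.
- plate_hole (a point): Centre of the top mouth of the plate's free hole, 16 mm bore right through, 90 mm from the pivot: plate frame (0, -90, 15) mm.
- lock_hole (a point): Centre of the mouth of the jig's slot for the lock pin, at the slab's top: jig frame (0, -90, 20) mm; slot 24 mm long along the jig's x, 16 mm wide along y, 18 mm deep. When the plate is home its free hole lies over this slot, up to 4 mm off its centre along x: put the pin in at the plate's hole.
- lock_pin: Loose upright steel pin, 0.12 kg. Origin: centre of its lower tip, z up. Shank 13.6 mm thick, z 0..30 mm, lowest 9 mm tapered to 6 mm; above it a round grooved grip 24 mm thick, z 30..70 mm, whose underside is the shoulder. Starts standing in the parking block, shoulder on its top, tip 5 mm above the table. Fully in the jig, its tip is again 5 mm above the table.
- pin_block: Fixed dark steel parking block 50 x 50 x 35 mm with a 16 mm hole, 33 mm deep, in the middle of its top. Origin at the centre of its underside.
- weld_square: Loose red and grey magnet square, 85 x 85 x 17 mm, lying between jig and parking block; leave it. Origin at the centre of its underside.
- paint_marker: Loose white marker with a yellow cap, 122 mm long, 17 mm thick, lying near the front of the table; leave it.
- barb: Loose grey flat bar 20 x 150 x 6 mm lying in front of the jig; leave it. Origin at the centre of its underside.
- ring00: Loose black ring, 46 mm wide, 8 mm thick, right of the jig; leave it.

How it is judged:
By the outcome, as a careful person would: the job done as asked, in the order asked, and still so for the second after the job is handed in, with the robot touching nothing.
It also fails if it takes over 70 s, if anything falls off the work surface, if the arm or the gripper's body presses on something with over 40 N, if the wrist force passes 120 N, or if a joint passes its speed limit or range.

### The arm

A 6-joint arm with a two-finger parallel gripper is mounted at the origin on a cart in front of the work surface, level with it; the furniture and walls round the work are solid. World frame = base frame: x ahead of the robot, y to its left, z up, the work surface at z = 0. Lengths are in mm, angles in degrees, forces in N, time in s.
With the tool pointing down it reaches from about 275 to 875 mm from the base axis. Payload 12.5 kg.
Tool frame: the origin (TCP) lies midway between the tips of the shut fingers; the grasp point (between the pads) lies 19 mm behind it; z points along the fingers, y is the line along which they close (so a half turn about z gives the same grasp; the last joint's range is limited). The gripper opens to 85 mm and grips with 20 to 120 N. Pads are 22 mm wide; open, the fingers measure 114 mm over their backs; the gripper's body (76 mm by 85 mm) begins 54 mm behind the grasp point. The pads swing forward as they close: fully open they stand 13 mm farther back than shut.
Start: joints at [-74.576, 20.094, 94.641, -0, 65.266, -4.847], TCP at [190.574, -515.913, 231.29] pointing down, gripper open.
Joint ranges: [-157.81, 157.81], [-45, 120.19], [0.68, 151.7], [-89.99, 269.99], [4.06, 180], [-164.3, 164.3]. Speed limits (degrees/s): [127.2, 127.2, 159.86, 180, 180, 180].

### API

Orientations are given as a 3x3 rotation matrix whose columns are the frame's x, y, z axes.
In Python, from cell import move_pose, movel, set_joints, move_gripper, hold, ik, read_state, snapshot, camera_model, Unreachable, job_done gives the robot as it stands. The module is installed in compiled form; this text tells all that it offers. Calls block until the motion is done:
- move_pose(position, orientation): joint-space move of the TCP to a pose.
- movel(position, velocity=150, rot=None, until_force=None): straight line of the TCP; rot=None keeps the orientation; velocity is the mean speed in mm/s. With until_force (N) it stops when the force on the tool has changed by that much, and returns True; else False.
- set_joints(angles): joint-space move.
- move_gripper(opening): finger opening in mm; the grip force is fixed at half the most; returns when the fingers have stopped.
- hold(seconds).
- ik(position, orientation): joint angles nearest the present ones, or None.
- read_state(): the state.
- snapshot(name): name is "scene" or "top" or "wrist"; returns the picture (480x640x3 uint8, red, green, blue); there is no depth.
- camera_model(name): a dict with "intrinsics" (3x3 intrinsics, pixels), "R" (3x3) and "t" (3): a world point X has camera coordinates R X + t. Camera axes: x right, y down, z forward; pixel columns grow to the right and rows downward; lengths in mm; the calibration is good to about 2 mm. A picture is of the moment at which its call begins: read the wrist's pose just before it. camera_model takes no time and is no camera call; for the wrist camera it gives the pose at the moment of the call.
A pose or a line that the arm cannot do raises Unreachable and nothing moves.
- job_done(): hands the job in; it is judged then, once.
The state is a dict: "time_s": time; "joint_pos": joint angles; "joint_vel": joint speeds; "joint_torque": joint torques, N m; "position": TCP position; "tcp_rot": TCP orientation; "ft_force": force on the tool from outside, world axes, zero at the start; "moment": the same for the moment, N m; "finger_gap": finger opening in mm; "finger_force": force on a finger pad.
Only numpy, scipy, OpenCV 4.12 (cv2) and the standard library are available. Lean on these libraries where they do the work, as an engineer would, in place of code of your own. Each camera call takes 0.05 s, during which the arm holds its last target. There are 200 camera calls.

## Working session

There is one attempt and no reset: what is moved stays moved. The work goes in short steps, each a Python script; the robot and the scene stay as the last script left them, time stands still between calls to the robot, and variables do not carry over. Pictures are saved under pics/ and viewed, at most 10 in all, crops included, and the job is handed in when it is done.

```bash
mkdir -p pics; cat > h.py <<'E'
import numpy as np, cv2
from cell import *
def save(name,fn):
    m=camera_model(name); im=snapshot(name); cv2.imwrite('pics/'+fn,im[:,:,::-1]); np.savez('pics/'+fn+'.npz',K=m['intrinsics'],R=m['R'],t=m['t']); return im,m
def load(fn):
    d=np.load('pics/'+fn+'.npz'); return cv2.imread('pics/'+fn),{'intrinsics':d['K'],'R':d['R'],'t':d['t']}
def ray(m,uv,z):
    K,R,t=map(np.array,(m['intrinsics'],m['R'],m['t'])); c=-R.T@t
    d=R.T@np.linalg.solve(K,[uv[0],uv[1],1.]); return c+d*(z-c[2])/d[2]
def proj(m,X):
    K,R,t=map(np.array,(m['intrinsics'],m['R'],m['t'])); p=K@(R@np.array(X,float)+t); return p[:2]/p[2]
def down(yaw):  # tool z down, tool y axis at angle yaw (deg) from world y... x axis at yaw
    a=np.radians(yaw); x=np.array([np.cos(a),np.sin(a),0]); z=np.array([0,0,-1.]); return np.column_stack([x,np.cross(z,x),z])
E
python3 - <<'E'
from h import *
for n in ('top','scene'):
    im,m=save(n,n+'0.png'); print(n,np.round(-np.array(m['R']).T@m['t']),np.round(m['intrinsics'],1).tolist(),np.round(m['R'],2).tolist())
print(read_state()['time_s'], read_state()['tcp_rot'])
E
```

```text
top [ 338. -166. 1135.] [[541.7, 0.0, 320.5], [0.0, 541.7, 236.6], [0.0, 0.0, 1.0]] [[-0.02, -1.0, 0.01], [-0.99, 0.01, -0.15], [0.15, -0.01, -0.99]]
scene [  14. -722.  551.] [[435.2, 0.0, 314.4], [0.0, 435.2, 237.5], [0.0, 0.0, 1.0]] [[0.74, -0.67, -0.01], [-0.36, -0.4, -0.84], [0.56, 0.63, -0.54]]
0.1 [[ 9.38077168e-01  3.46426221e-01 -3.17546589e-04]
 [ 3.46426362e-01 -9.38076607e-01  1.02744447e-03]
 [ 5.80506801e-05 -1.07382871e-03 -9.99999422e-01]]
```

View pics/top0.png

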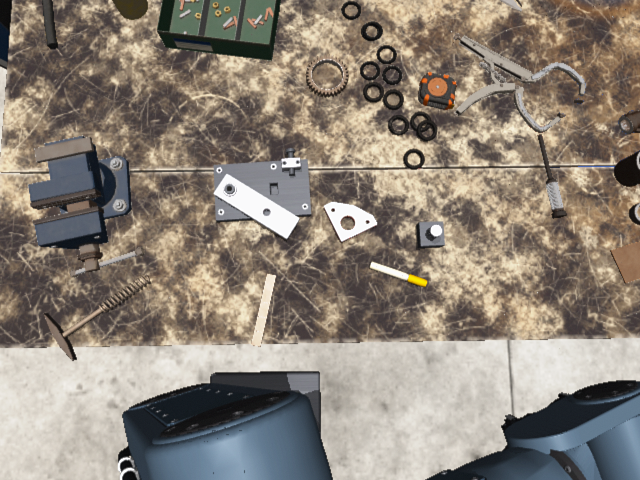

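View pics/scene0.png

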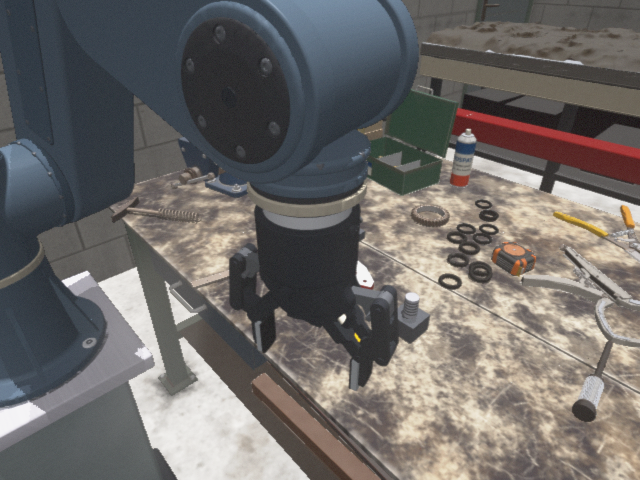

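The top view shows the bolt at (230,188), the plate hole at (267,212) and the plate's free end near (290,232). The stop block is at (291,163), the pin at (436,231), the magnet square at (348,222), the bar at (264,310) and the marker at (400,275). In the scene view the gripper hides most of the jig.

```bash
python3 - <<'E'
from h import *
im,m=load('top0.png')
for n,uv,z in [('bolt',(230,188),45),('hole',(267,212),35),('stopblk',(291,163),42),('pin',(436,231),75),('jigUL',(216,168),20),('jigUR',(309,160),20),('jigLR',(311,214),20),('square',(348,222),17),('marker',(400,275),9),('bar',(264,310),6),('ring',(414,158),8)]:
    print(n,np.round(ray(m,uv,z),1))
w=camera_model('wrist'); s=read_state()
R=np.array(w['R']);c=-R.T@w['t']; T=np.array(s['tcp_rot'])
print('cam in tool',T.T@(c-s['position']), (T.T@R.T).round(3).tolist(), np.array(w['intrinsics']).round(1).tolist())
E
```

```text
bolt [610.9   4.6  45. ]
hole [561.5 -70.7  35. ]
stopblk [ 663.5 -121.4   42. ]
pin [ 510.3 -409.9   75. ]
jigUL [661.1  38.6  20. ]
jigUR [ 676.2 -158.8   20. ]
jigLR [ 559.  -161.6   20. ]
square [ 541.5 -239.    17. ]
marker [ 429.2 -345.3    9. ]
bar [361.3 -61.9   6. ]
ring [ 681.5 -385.4    8. ]
cam in tool [  68.15684365    0.43151922 -142.67754686] [[0.0, -0.962, -0.272], [1.0, -0.0, 0.001], [-0.001, -0.272, 0.962]] [[376.1, 0.0, 323.2], [0.0, 376.1, 238.5], [0.0, 0.0, 1.0]]
```

```bash
python3 - <<'E'
from h import *
move_gripper(0)
move_pose([570,-70,200],down(0))
im,m=save('wrist','w1.png')
print(read_state()['time_s'],read_state()['position'],read_state()['ft_force'])
for n,X in [('bolt',(611,4.6,45)),('hole',(561.5,-70.7,35)),('blk',(663,-121,42))]: print(n,proj(m,X))
E
```

```text
3.025 [569.91099611 -70.75854934 200.05576731] [ 0.65799183 -0.71108394 -0.16876321]
bolt [225.46227859 168.71957256]
hole [321.95233743 227.04104861]
blk [388.6383515   98.19508343]
```

View pics/w1.png

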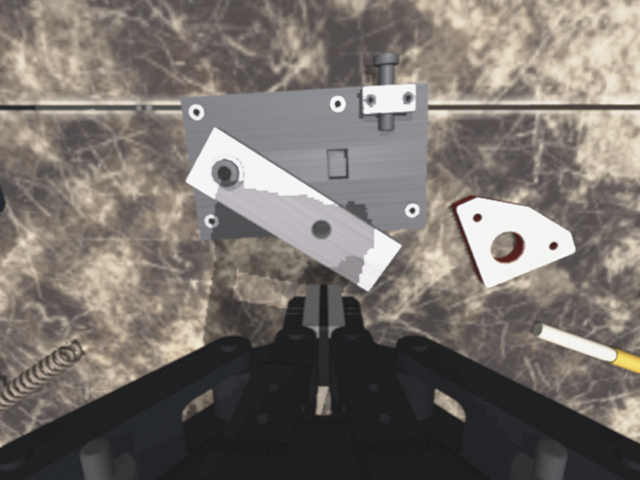

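The wrist view shows the bolt head at (226,173) and the plate hole at (321,229). The plate's free-end corners are (368,291) and (401,245), the slot is at (337,163), and the slab corners are (181,98), (427,84) and (427,228). The screw tip is near (387,129).

```bash
python3 - <<'E'
from h import *
im,m=load('w1.png')
P={n:ray(m,uv,z) for n,uv,z in [('bolt',(226,173),45),('hole',(321,229),35),('slot',(337,163),20),('pA',(213,128),35),('pB',(187,182),35),('pC',(368,291),35),('pD',(401,245),35),('J1',(181,98),20),('J2',(427,84),20),('J3',(427,228),20),('tip',(387,129),29),('sqL',(457,205),17)]}
for k,v in P.items(): print(k,v.round(1))
d=P['pC']-P['pB'];print('len',np.linalg.norm(d),'w',np.linalg.norm(P['pC']-P['pD']),'plate ang',np.degrees(np.arctan2(d[0],-d[1])))
d=P['pD']-P['pA'];print(np.linalg.norm(d),np.degrees(np.arctan2(d[0],-d[1])))
d=P['J2']-P['J1'];print('jig',np.linalg.norm(d),np.degrees(np.arctan2(d[0],-d[1])), np.linalg.norm(P['J3']-P['J2']))
d=P['slot']-P['bolt'];print('slot-bolt',np.linalg.norm(d[:2]),np.degrees(np.arctan2(d[0],-d[1])))
E
```

```text
bolt [607.7   4.4  45. ]
hole [559.8 -69.9  35. ]
slot [613.4 -83.4  20. ]
pA [641.6  14.7  35. ]
pB [599.4  39.3  35. ]
pC [ 503.1 -111.4   35. ]
pD [ 545.6 -138.2   35. ]
J1 [665.   42.8  20. ]
J2 [ 675.5 -154.8   20. ]
J3 [ 556.8 -163.6   20. ]
tip [ 640.9 -122.9   29. ]
sqL [ 576.9 -189.3   17. ]
len 178.76195509357015 w 50.25903087262373 plate ang -32.58355890623788
180.55595645806486 -32.12329150719779
jig 197.89272578055193 3.023900652427916 118.98922506919673
slot-bolt 88.04497113324504 3.731929108333236
```

```bash
cat > push1.py <<'E'
from h import *
piv=np.array([608,4.5])
def pose(a,off,z=25):
    r=np.radians(a); X=np.array([np.cos(r),np.sin(r)]); Y=np.array([-np.sin(r),np.cos(r)])
    return np.r_[piv+X*(-25-off)+Y*(-140),z], down(a), X
E
python3 - <<'E'
from push1 import *
p,R,X=pose(-32.3,28,70); move_pose(p,R)
p,R,X=pose(-32.3,28); movel(p,150)
f0=np.array(read_state()['ft_force'])
p,R,X=pose(-32.3,5); hit=movel(p,20,until_force=1.5)
s=read_state(); q=np.array(s['position'])[:2]-piv; off=-(q@X)-25
print(hit,'off',off,np.array(s['ft_force'])-f0,s['time_s'])
E
```

```text
True off 9.75204065310502 [-1.32279924  0.4883737  -0.08862295] 5.0083
```

```bash
python3 - <<'E'
from push1 import *
off=9.75
for a in np.r_[np.arange(-27,0,5),-0.5]:
    p,R,X=pose(a,off); h=movel(p,50,rot=R,until_force=10)
    print(a,h,np.array(read_state()['ft_force']).round(2))
    if h: break
else:
    hold(.1); f0=np.array(read_state()['ft_force'])
    p,R,X=pose(8,off)
    h=movel(p,10,rot=R,until_force=6); s=read_state(); q=np.array(s['position'])-np.r_[piv,25]
    print(h,(np.array(s['ft_force'])-f0).round(2),s['position'],'angle',np.degrees(np.arctan2(q[0],-q[1])+np.arctan2(25+off,140)))
print(read_state()['time_s'])
E
```

```text
-27.0 False [ 0.17  0.61 -0.63]
-22.0 False [ 0.61 -0.6   0.05]
-17.0 False [-0.34 -0.09 -0.04]
-12.0 False [-0.33  0.51 -0.78]
-7.0 False [0.16 0.24 0.01]
-2.0 False [-0.07  0.03 -0.12]
-0.5 False [-0.02 -0.22  0.69]
True [ 0.43 -0.66 -0.06] [ 580.39479858 -136.70109203   24.54501306] angle 2.877951170995062
8.8667
```

```bash
python3 - <<'E'
from push1 import *
def force():
    v=[]
    for _ in range(4): hold(.03); v.append(read_state()['ft_force'])
    return np.mean(v,0)
s=read_state(); X=np.array(s['tcp_rot'])[:,0]; X[2]=0; p=np.array(s['position'])
for i in range(30):
    f=-force()@X
    print(i,round(f,2),(np.array(read_state()['position'])-p)[:2]@X[:2])
    if f>12.5: break
    p2=p+X*(0.25*(i+1) if True else 0); movel(p2,10)
print(read_state()['time_s'])
E
```

```text
0 -0.1 -0.26590459607216826
1 0.65 0.12127773647607898
2 3.81 0.20041171127812296
3 5.15 0.2652122088625808
4 6.69 0.26901669915223736
5 8.1 0.29894932272403685
6 9.4 0.30812441316677525
7 11.54 0.36227437223461584
8 12.05 0.38111787838525524
9 12.91 0.4072979006963186
12.45
```

```bash
python3 - <<'E'
from push1 import *
s=read_state(); X=np.array(s['tcp_rot'])[:,0]; X[2]=0; p=np.array(s['position'])
# commanded target was ~1.9 mm beyond; command relative to current + 2.15mm
movel(p+X*2.1,10)
for _ in range(10):
    hold(.12); s=read_state(); print(round(-np.array(s['ft_force'])@X,2),end=' ')
q=np.array(s['position'])-np.r_[piv,25]; print(s['position'],np.degrees(np.arctan2(s['tcp_rot'][1][0],s['tcp_rot'][0][0])))
movel(np.array(s['position'])-X*12,40)
p=np.array(read_state()['position']); p[2]=120; movel(p,200)
move_pose([580,-90,190],down(0)); hold(.2)
im,m=save('wrist','w2.png'); print(read_state()['time_s'])
cv2.imwrite('pics/w2c.png',cv2.resize(im[60:300,160:480,::-1],None,fx=2.5,fy=2.5,interpolation=cv2.INTER_CUBIC))
move_pose([510,-400,220],down(0)); hold(.2)
save('wrist','w3.png'); print(read_state()['time_s'])
E
```

```text
14.98 15.32 15.41 15.67 15.92 15.23 15.82 14.59 15.49 15.02 [ 580.82963507 -136.58535809   24.31335124] 3.1458806568150903
15.675
17.1417
```

View pics/w2c.png

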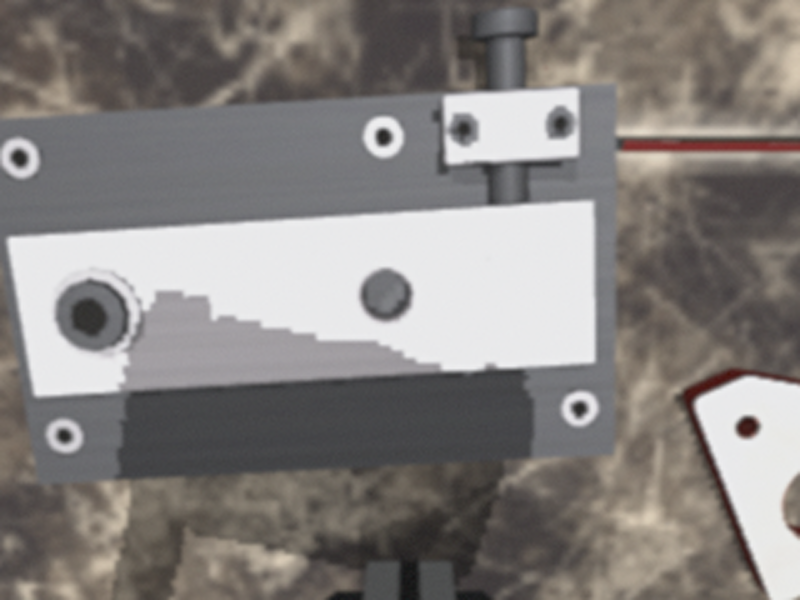

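View pics/w3.png

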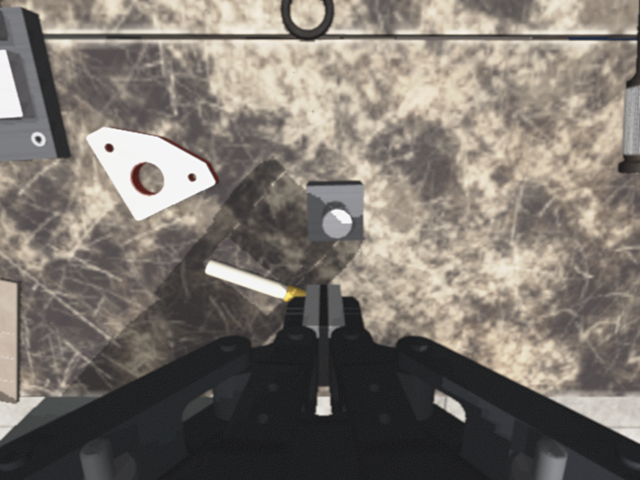

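The plate's edge is on the screw tip in the crop, and its hole is at crop (386,295), which is full (314,178). The pin's grip top is near (338,220) in the third picture, on the block spanning about (307–364, 183–240). I'll take a closer look at the pin.

```bash
python3 - <<'E'
from h import *
im,m=load('w2.png')
g=cv2.cvtColor(im,cv2.COLOR_BGR2GRAY)
sub=g[160:196,296:334]; mk=(sub<175).astype(np.uint8)
n,l,st,c=cv2.connectedComponentsWithStats(mk); k=l[18,18]; uv=c[k]+[296,160]; print('hole px',uv,st[k])
h=ray(m,uv,35); b=ray(m,(196,186),45); print('hole',h,'bolt',b,np.linalg.norm((h-b)[:2]))
cs=[ray(m,(160+u/2.5,60+v/2.5),35) for u,v in [(8,238),(594,201),(596,362),(35,396)]]
x=[np.degrees(np.arctan2(d[0],-d[1])) for d in (cs[1]-cs[0],cs[2]-cs[3])]; print(x,[c.round(1) for c in cs])
e=(cs[1]+cs[2])/2; a=np.radians(np.mean(x)); print('hole from end',e[:2]-65*np.array([np.sin(a),-np.cos(a)]))
im,m=load('w3.png')
cv2.imwrite('pics/w3c.png',cv2.resize(im[170:250,290:380],None,fx=6,fy=6,interpolation=cv2.INTER_CUBIC))
E
```

```text
hole px [314.02857143 177.78      ] [  8   7  21  22 350]
hole [613.01096702 -84.08763675  35.        ] bolt [608.02345845   5.39557777  45.        ] 89.62210063218268
[np.float64(3.4865327704533415), np.float64(3.4999529091599215)] [array([630.3,  31.8,  35. ]), array([ 641.3, -147.9,   35. ]), array([ 591.6, -151.2,   35. ]), array([580.5,  28.9,  35. ])]
hole from end [612.4554103 -84.6919009]
```

View pics/w3c.png

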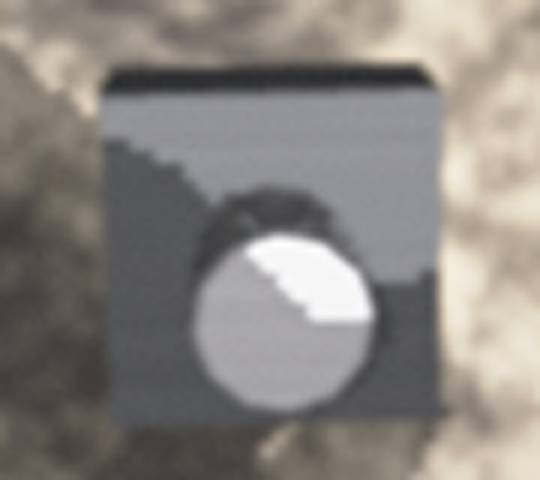

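The pin top is at crop (285,322), which is full (337.5,223.7). The plate stays home at 3.5° with its hole at about (612.7, -84.4).

```bash
python3 - <<'E'
from h import *
im,m=load('w3.png')
p=ray(m,(337.4,223.6),75); print('pin',p, 'blk',[ray(m,(290+u/6,170+v/6),35).round(1)[:2].tolist() for u,v in [(103,88),(441,88),(441,418),(108,424)]])
for y in (-86.5,93.5):
    for q in ([p[0],p[1],38],[612.7,-84.4,38]): 
        r=ik(q,down(y)); print(y,None if r is None else np.round(r,1))
print(read_state()['joint_pos'])
E
```

```text
pin [ 509.95880318 -411.11669316   75.        ] blk [[535.1, -386.0], [535.2, -435.0], [485.4, -436.6], [484.4, -386.3]]
-86.5 [-42.9  44.   84.9  -0.   51.1 133.6]
-86.5 None
93.5 [-42.9  44.   84.9  -0.   51.1 -46.4]
93.5 [-12.2  40.9  91.2  -0.   47.9 -15.7]
[-4.21396711e+01  3.09568567e+01  7.95757711e+01  4.87046955e-03
  6.94709806e+01  4.77884059e+01]
```

```bash
python3 - <<'E'
from h import *
R=down(93.5); x,y=510,-411.1
move_gripper(60)
move_pose([x,y,130],R); movel([x,y,38],120)
print(read_state()['position'],read_state()['ft_force'])
move_gripper(0); s=read_state(); print(s['finger_gap'],s['finger_force'],s['ft_force'],s['time_s'])
h=movel([x,y,60],60); h=movel([x,y,112],150); s=read_state(); print(s['finger_gap'],s['ft_force'])
move_pose([612.7,-84.4,112],R); hold(.2)
s=read_state(); print(s['position'],s['finger_gap'],s['time_s'],s['ft_force'])
im,_=save('wrist','w4.png'); save('scene','s4.png')
E
```

```text
[ 510.39719428 -411.44466819   38.78266024] [0.14622235 0.04108791 0.82295288]
22.50767496139094 58.56724977493286 [-1.97105827  1.63431855  6.68756251] 20.5417
23.230848105175788 [-0.22750655  0.17832916 -1.82820924]
[612.62565695 -85.41904804 111.97069866] 22.481733285387836 23.05 [-0.44792701  0.387203   -0.78987034]
```

View pics/w4.png

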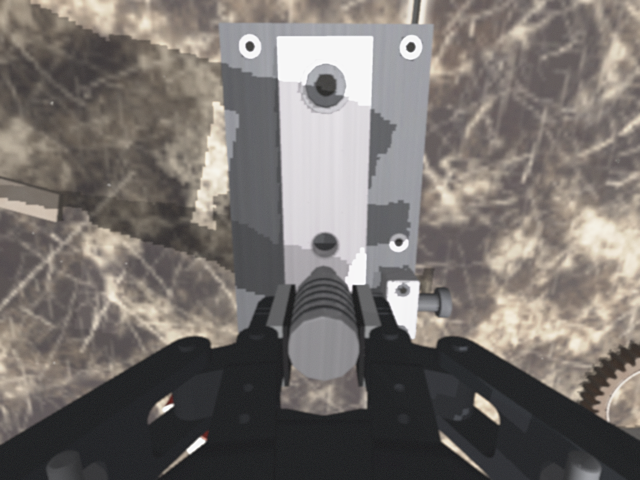

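The pin is gripped straight, with its grip top at (323,347). The plate hole is visible at (325,243).

```bash
python3 - <<'E'
from h import *
im,m=load('w4.png')
print('hole',ray(m,(325,244),35),'bolt',ray(m,(326,86),45),'pintop',ray(m,(323.5,347),149))
g=cv2.cvtColor(im,cv2.COLOR_BGR2GRAY); print(g[228:262:2,325], g[244,306:346:2])
E
```

```text
hole [613.04808309 -82.94073868  35.        ] bolt [608.09513503   5.60202605  45.        ] pintop [612.06241604 -83.04547029 149.        ]
[213 212 155  80  81  79  79  75  53  51  51  79 113 105 110 146 164] [214 215 193 133  82  54  55  54  52  54  55  53  54  53  58  96 160 209
 216 214]
```

```bash
python3 - <<'E'
from h import *
x,y=612.9,-84.0
movel([x,y,74],80); hold(.1); s=read_state(); print(s['position'])
h=movel([x,y,36],25,until_force=10)
s=read_state(); print(h,s['position'],s['ft_force'],s['moment'],s['finger_gap'],s['time_s'])
E
```

```text
[613.22934575 -84.05107365  74.44700856]
True [612.84904558 -83.97441233  38.75657843] [-0.8500035   0.42179757  5.1790852 ] [-0.00367593  0.22115971 -0.00907419] 22.896064065752785 25.1583
```

```bash
python3 - <<'E'
from h import *
x,y=612.9,-84.0
h=movel([x,y,37],10,until_force=6); print(read_state()['position'],read_state()['ft_force'])
move_gripper(50); hold(.2)
movel([x,y,130],120)
move_pose([560,-90,200],down(0)); hold(.3)
im,m=save('wrist','w5.png'); print(read_state()['time_s'],proj(m,(613,-84,75)))
cv2.imwrite('pics/w5c.png',cv2.resize(im[20:280,140:480,::-1],None,fx=2.2,fy=2.2,interpolation=cv2.INTER_CUBIC))
E
```

```text
[612.86454002 -83.97541702  38.76553023] [-1.63136616  0.29813946  6.5917873 ]
28.6333 [313.26607881 155.27714811]
```

View pics/w5c.png

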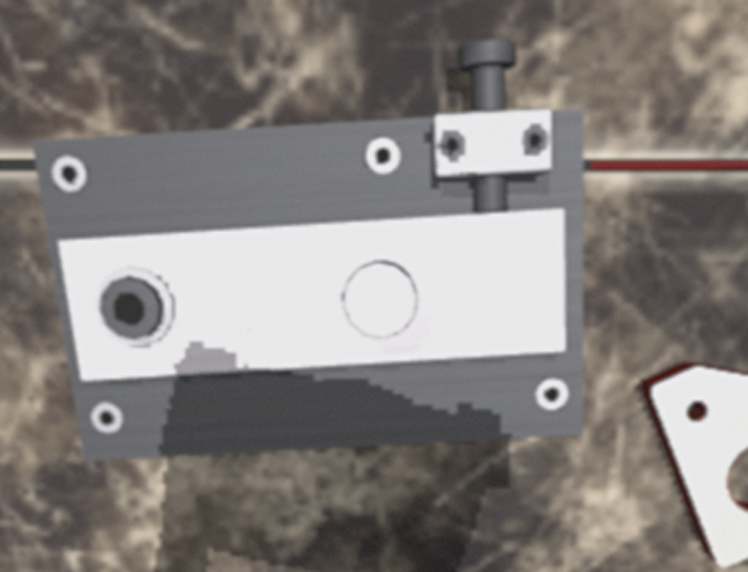

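The pin's top is at crop (380,299), which is full (312.7,155.9). Its 33.6 px diameter matches a top at z = 75, so it is seated. The plate edge is still on the screw tip, so I'm handing in.

```bash
python3 -c "
from cell import *
print(job_done())"
```

```text
the job is handed in; nothing more can be done
None
```

The job is handed in at about 29 s: I pressed the plate home on the stop screw at about 15 N (16 N at most in the readings), then put the lock pin through its hole until the shoulder sat on the plate, and the last wrist picture shows both still in place.

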